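Set the mousetrap and bait it with tongs

ROBOT

A 6-joint arm with a two-finger parallel gripper is mounted at the origin on the work surface. World frame = base frame: x ahead of the robot, y to its left, z up, the work surface at z = 0. Lengths are in mm, angles in rad, forces in N, time in s.
With the tool pointing down it reaches from about 350 to 975 mm from the base axis. Payload 17.4 kg.
Tool frame: the origin (TCP) lies midway between the tips of the shut fingers; the grasp point (between the pads) lies 19 mm behind it; z points along the fingers, y is the line along which they close (so a half turn about z gives the same grasp; the last joint's range is limited). The gripper opens to 85 mm and grips with 20 to 120 N. Pads are 22 mm wide; open, the fingers measure 114 mm over their backs; the gripper's body (76 mm by 85 mm) begins 54 mm behind the grasp point. The pads swing forward as they close: fully open they stand 13 mm farther back than shut.
Start: joints at [-1.305, 0.116, 1.442, -0, 1.584, -0.038], TCP at [201.916, -644.098, 231.303] pointing down, gripper open.
Joint ranges: [-2.83, 2.83], [-0.83, 2.19], [0.07, 2.5], [-1.14, 4.28], [0.01, 3], [-2.97, 2.97]. Speed limits (rad/s): [1.89, 1.89, 2.22, 3.14, 3.14, 3.14].

INTERFACE

Orientations are given as a unit quaternion [x, y, z, w].
In Python, from station import r gives the robot as it stands.
- The arm moves only by the tool arm_command, never from a script. Its argument "moves" is a list of rows, each a list of 5 numbers: the closure, from -1 (fully open) to 1 (shut), then the shift along the tool's x, y, z in mm, then the turn about the tool's z in rad. In form: [[hand, x, y, z, twist], ...]. A call has 1 to 20 rows; each row shifts and turns the commanded pose from where the row before left it, along the tool's axes as they then stand; what a row does not reach is not made up. A row lasts 1/10 s, in which the tool goes at most 50 mm and 8.59 degrees, less where a joint would pass 70% of its speed; a pose out of reach is approached as far as the arm can. A call is refused whole if a number of a shift passes 50 or a number of a turn 0.15, either way. A call with a gripper value outside its range is refused whole. The fingers move at their own pace and stop on an object; "grip_force" is the grip in N (left out, the last holds). Time passes only in rows, so rows that do not move let the fingers close. It gives the time, the measured TCP pose, the force, the opening and the grip force at its end, in the units of the state.
- r.observe(): the state, without advancing time (a new reading comes with each control period).
- r.grab_frame(name): name is "scene" or "side" or "wrist"; returns a dict with "pixels" (420x560x3 uint8, red, green, blue), "fx", "fy", "cx", "cy" (pixels), "R" (3x3) and "t" (3): a world point X has camera coordinates R X + t; the wrist camera has in their place "hand_eye" (4x4, takes a point from camera to tool coordinates, whose origin is the TCP and whose axes are the flange's). Camera axes: x right, y down, z forward; pixel columns grow to the right and rows downward; lengths in mm; the calibration is good to about 2 mm. A picture is of the moment at which its call begins: read the wrist's pose just before it. There is no depth.
- r.sign_off(): hands the job in; it is judged then, once.
The state is a dict: "t": time; "qpos": joint angles; "joint_velocities": joint speeds; "effort": joint torques, N m; "ee_pos": TCP position; "orientation": TCP orientation; "contact_force": force on the tool from outside, world axes, zero at the start; "torque": the same for the moment, N m; "finger_gap": opening from 0.0 (shut) to 1.0 (fully open); "grasp_force": force on a finger pad.
Only numpy, scipy, OpenCV 4.12 (cv2) and the standard library are available. Lean on these libraries where they do the work, as an engineer would, in place of code of your own. Each camera call takes 0.05 s, during which the arm holds its last target. There are 200 camera calls.

TASK

Set the mousetrap on the laundry counter: press its rear tab down until the catch holds the jaw open, and take your hand off. Then take the wooden tongs out of their stand and use them (never the fingers) to lift the bait lump out of the white pot and set it gently on the middle of the treadle without firing the trap; it must be resting there before you let it go, not dropped. Finally put the tongs back upright in their stand, leaving the trap set and baited and the other things on the counter where they are.

Things in the scene. Friction and masses are not known exactly. Their poses are not given: they have to be found in the camera images.
- trap: Plastic mousetrap screwed to the counter: black base 165 x 74 x 12 mm, grey jaw and treadle. Origin: on the counter under the jaw's axle, 68 mm behind the treadle's middle. Its +x axis points to the rear (tab side), -x to the treadle, z up. The axle runs along its y axis, 34 mm above the counter. The base spans x -97 to +68 mm.
- jaw (a joint): Opening of the jaw in rad: 0 shut, flat over the treadle; about 1.22 held by the catch; 1.36 end stop. A U-shaped frame 88 mm long, 60 mm wide; spring torque 0.18 Nm (shut) to 0.35 Nm (set). Pressed past about 1.28 the catch falls in; let go slowly and the jaw eases back to 1.22 and stays. Set, its bar stands 118 mm above the counter, 28 mm to the treadle side of the axle.
- tab (a point): Middle of the upper face of the rear tab (ribbed plate 40 mm wide, 4 mm thick, part of the jaw), 45 mm from the axle, its edge 64 mm. Its mid-plane passes through the axle. Jaw shut, the tab rises 62 degrees above level towards the trap's +x; pressed rearwards and down it swings about the axle to 8 degrees below level when set, 16 at the stop. 4 N rising to 8 N, square to it here, move it.
- treadle_pad (a point): Middle of the upper face of the treadle's flat pad (34 mm along the trap, 38 mm across, 3 mm thick), 25 mm above the counter. A push down on it of about 3 N, or 2 to 3 mm of travel, fires the trap; the bait's weight does not. With the jaw set it is open from above.
- tongs: Brown wooden spring tongs standing in the stand, tips down, maybe leaning a few degrees: 156 mm tall, 60 g. Origin at the bottom midway between the tips; z along them up to the bow, arms spread along y, arms 13 mm wide (x). At rest the tips are 38 mm apart inside, 50 mm over their outsides; squeezing the grips moves the tips together 3.3 times as far.
- tongs_tip (a point): Point midway between the tips, 3 mm above their lower ends, on the tongs' centre line.
- tongs_grip (a point): Point midway between the two flat finger grips on the arms' outsides (26 mm tall, 15 mm wide), 106 mm above the tips' lower ends. Over them the tongs measure 38 mm at rest. The bow, 26 mm wide, reaches 50 mm above this point. The spring presses each grip outward with 7 N at rest, 11 N with the bait between the tips.
- tong_left (a joint): How far each arm of the tongs is squeezed, in rad: 0 at rest (tips 38 mm apart), about 0.075 with the bait's 18 mm between the tips, 0.14 shut. Each 0.01 rad takes 0.84 mm off the width over the grips.
- stand: Aluminium stand for the tongs, fixed to the counter: an upright slot, open at the top, 87 mm high, on a foot 56 x 96 x 6 mm. The slot is 84 mm long (its y), 18 mm wide (its x) at the bottom and 32 mm at the top. Origin: centre of the foot's underside on the counter; the slot's floor is 6 mm up.
- pot: White ceramic pot, fixed to the counter: 104 mm across, 50 mm high, wall 4 mm, inner floor 5 mm above the counter. Origin: centre of its underside.
- bait: Hard bait lump of pressed cork-brown meal, 24 x 18 x 18 mm (its x, y, z), 12 g, lying on the pot's floor. Origin: centre of its underside.
- peg_a: Wooden clothes peg 72 mm long, a bystander.
- peg_b: Wooden clothes peg 72 mm long, a bystander.
- button_jar: Small glass jar with a metal lid, 52 mm across, 55 mm high, a bystander.
- scrub_brush: Brush 170 mm long, lying, a bystander.
- dosing_cup: White plastic cup 56 mm across, 45 mm high, a bystander.
- lint_roller: Lint roller, 200 mm long, lying, a bystander.
Not all that is in view belongs to the job. Of the things that look like the tongs, the larger one is meant.

How it is judged:
By the outcome, as a careful person would: the job done as asked, in the order asked, and still so for the second after the job is handed in, with the robot touching nothing.
It also fails if it takes over 72 s, if anything falls off the work surface, if the arm or the gripper's body presses on something with over 40 N, if the wrist force passes 120 N, or if a joint passes its speed limit or range.

## Working session

There is one attempt and no reset: what is moved stays moved. The work goes in short steps, Python scripts to look and compute and a tool call to move; the robot and the scene stay as the last step left them, time stands still between calls to the robot, and variables do not carry over. Pictures are saved under pics/ and viewed, at most 10 in all, crops included, and the job is handed in when it is done.

Besides the shell and the picture viewer there is one more tool, called after "Request:" by a JSON object that holds its "op" and its "data", one argument or row to a line. arm_command: Moves the arm, as the interface text tells. Its arguments: {"type":"object","properties":{"moves":{"type":"array","items":{"type":"array","items":{"type":"number"}}},"grip_force":{"type":"number"}},"required":["moves"]}

```bash
mkdir -p pics
cat > h.py <<'E'
import numpy as np, cv2, json
from station import r
from scipy.spatial.transform import Rotation as Ro
def grab(name,fn):
    s=r.observe(); f=r.grab_frame(name)
    cv2.imwrite('pics/'+fn+'.png',cv2.cvtColor(f['pixels'],cv2.COLOR_RGB2BGR))
    if name=='wrist':
        T=np.eye(4);T[:3,:3]=Ro.from_quat(s['orientation']).as_matrix();T[:3,3]=s['ee_pos']
        C=T@np.array(f['hand_eye']); R=C[:3,:3].T; t=-R@C[:3,3]
    else: R=np.array(f['R']);t=np.array(f['t'])
    c=dict(fx=f['fx'],fy=f['fy'],cx=f['cx'],cy=f['cy'],R=R.tolist(),t=t.tolist())
    json.dump(c,open('pics/'+fn+'.json','w')); return f
def cam(fn):
    c=json.load(open('pics/'+fn+'.json'));c['R']=np.array(c['R']);c['t']=np.array(c['t']);return c
def ray(fn,u,v):
    c=cam(fn);d=c['R'].T@np.array([(u-c['cx'])/c['fx'],(v-c['cy'])/c['fy'],1]);return -c['R'].T@c['t'],d/np.linalg.norm(d)
def onz(fn,u,v,z):
    o,d=ray(fn,u,v);return np.round(o+d*(z-o[2])/d[2],1)
def tri(*obs):
    A=np.zeros((3,3));b=np.zeros(3);L=[ray(*o) for o in obs]
    for o,d in L:
        P=np.eye(3)-np.outer(d,d);A+=P;b+=P@o
    x=np.linalg.solve(A,b);return np.round(x,1),[round(float(np.linalg.norm(np.cross(x-o,d))),1) for o,d in L]
def proj(fn,X):
    c=cam(fn);p=c['R']@np.array(X,float)+c['t'];return np.round([c['fx']*p[0]/p[2]+c['cx'],c['fy']*p[1]/p[2]+c['cy']],1)
E
python3 - <<'E'
from h import *
a=grab('scene','s0');b=grab('side','d0')
for n in('s0','d0'):
    c=cam(n);print(n,c['fx'],-c['R'].T@c['t'],c['R'][2])
s=r.observe();print(s['t'],s['ee_pos'],s['orientation'],Ro.from_quat(s['orientation']).as_matrix().round(3).tolist())
print(r.grab_frame('wrist')['hand_eye'])
E
```

```text
s0 501.5660145477879 [1014.81716575 -620.09750576 1249.545461  ] [-0.34590556  0.4289405  -0.83448151]
d0 468.0926540290749 [-278.40385792  819.46620053 1154.14940676] [ 0.52323294 -0.53671589 -0.66193908]
0.1 [ 201.86131618 -643.9355707   230.62634822] [ 9.88488018e-01  1.51298262e-01 -6.01444731e-05 -5.20386678e-04] [[0.954, 0.299, -0.0], [0.299, -0.954, 0.001], [0.0, -0.001, -1.0]]
[[ 3.82740327e-04 -9.53763298e-01 -3.00558523e-01  7.79058947e+01]
 [ 9.99999920e-01  3.29749995e-04  2.27033502e-04  4.54303142e-01]
 [-1.17427050e-04 -3.00558586e-01  9.53763347e-01 -1.43331546e+02]
 [ 0.00000000e+00  0.00000000e+00  0.00000000e+00  1.00000000e+00]]
```

View pics/s0.png

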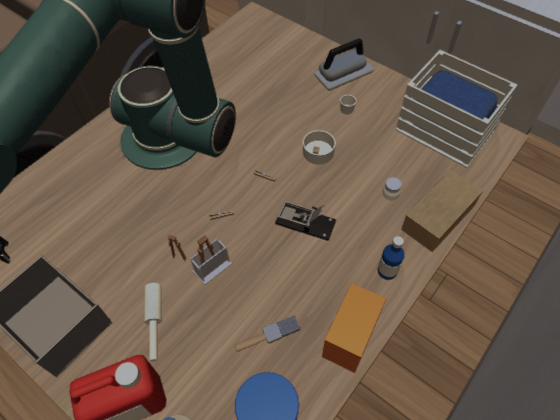

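View pics/d0.png

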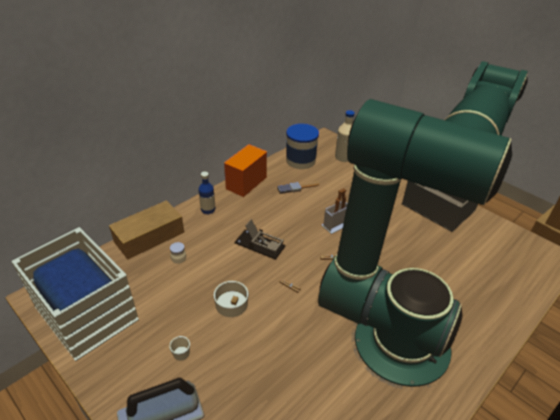

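The scene view shows the trap near (306,220), the stand with the tongs near (209,258), the pot near (319,147) with the bait near (316,150), and smaller look-alike tongs at (177,246). In the side view the trap is at (260,241), the pot at (231,298), the bait at (235,300), and the stand at (336,215). Next I enlarge both views.

Run:
```python
import cv2,numpy as np
s=cv2.imread('pics/s0.png');d=cv2.imread('pics/d0.png')
def c(i,x,y,w,h,k): return cv2.resize(i[y:y+h,x:x+w],None,fx=k,fy=k,interpolation=cv2.INTER_CUBIC)
a=np.hstack([c(s,265,190,80,60,5),c(d,225,210,80,60,5)])
b=np.hstack([c(s,160,225,80,60,5),c(s,290,125,80,60,5)])
cv2.imwrite('pics/m0.png',np.vstack([a,b]))
from h import *
for n,p in dict(pot_s=('s0',319,133),).items(): print(n)
print('pot',tri(('s0',319,147),('d0',231,298)),'bait',onz('s0',316,150,14),onz('d0',235,300,14))
print('trap',onz('s0',306,220,12),onz('d0',260,241,12),'stand',onz('s0',211,262,40),onz('d0',336,217,40))
```

```text
pot_s
pot (array([447.2, 263.9,  29.4]), [3.3, 3.3]) bait [442.2 261.5  14. ] [440.  250.5  14. ]
trap [575.4  30.4  12. ] [577.9  15.8  12. ] stand [ 463.4 -250.6   40. ] [ 458.5 -250.    40. ]
```

View pics/m0.png

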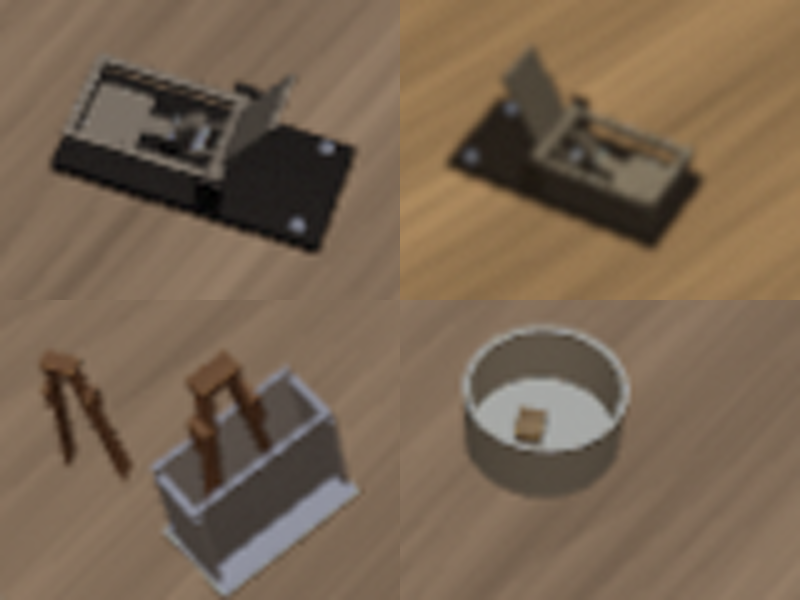

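In the crops, the trap's tab stands up toward the base's screw end, which is therefore the rear. The tongs stand in the slot with their arms spread along its length, and the bait sits at the left front inside the pot. Next I fly over the stand, then the trap and the pot, taking wrist pictures.

Request:
{"op": "arm_command", "data": {
  "moves": [
    [-1,30,-25,-5,0],
    [-1,30,-25,-5,0],
    [-1,30,-25,-5,0],
    [-1,30,-25,-5,0],
    [-1,30,-25,-5,0],
    [-1,30,-25,-5,0],
    [-1,30,-25,-5,0],
    [-1,30,-25,-5,0],
    [-1,30,-25,-5,0],
    [-1,30,-25,-5,0]
  ]
}}

```text
t: 1.15
ee_pos: [413.9, -314.3, 281.5]
orientation: [0.988, 0.151, 0.0, 0.0]
contact_force: [-0.1, -0.1, -0.1]
finger_gap: 1.002
grasp_force: 0.0
```

Run:
```python
from h import *
grab('wrist','w1');s=r.observe();print(s['t'],s['ee_pos'],Ro.from_quat(s['orientation']).as_euler('xyz'),s['contact_force'])
```

```text
1.2 [ 416.24575883 -310.88531063  282.49907531] [-3.14139924e+00 -2.14756760e-03  3.05758746e-01] [1.05837185 1.97315342 1.31549902]
```

Request:
{"op": "arm_command", "data": {
  "moves": [
    [-1,20,-32,0,0],
    [-1,20,-32,0,0],
    [-1,20,-32,0,0],
    [-1,20,-32,0,0]
  ]
}}

```text
t: 1.6
ee_pos: [451.4, -168.3, 281.2]
orientation: [0.989, 0.151, -0.0, -0.0]
contact_force: [1.3, 0.6, -0.2]
finger_gap: 1.001
grasp_force: 0.0
```

Run:
```python
from h import *
grab('wrist','w2');s=r.observe();print(s['t'],s['ee_pos'],Ro.from_quat(s['orientation']).as_euler('xyz'),s['contact_force'])
```

```text
1.65 [ 452.39867126 -164.51607183  281.41036781] [-3.14026608e+00 -1.26258159e-03  3.05515369e-01] [0.41967922 1.5833327  1.61144117]
```

Request:
{"op": "arm_command", "data": {
  "moves": [
    [-1,17,-32,0,0],
    [-1,17,-32,0,0],
    [-1,17,-32,0,0],
    [-1,17,-32,0,0],
    [-1,17,-32,0,0]
  ]
}}

```text
t: 2.15
ee_pos: [484.6, 9.8, 281.3]
orientation: [0.988, 0.151, 0.0, 0.0]
contact_force: [1.2, -1.1, -0.4]
finger_gap: 1.001
grasp_force: 0.0
```

Run:
```python
from h import *
grab('wrist','w3');s=r.observe();print(s['t'],s['ee_pos'],Ro.from_quat(s['orientation']).as_euler('xyz'),s['contact_force'])
```

```text
2.2 [485.15352188  13.50857978 281.08272939] [-3.13985748e+00 -4.83337183e-04  3.05657782e-01] [-0.05604962  1.06608557 -0.71027393]
```

Request:
{"op": "arm_command", "data": {
  "moves": [
    [-1,0,-45,0,0],
    [-1,0,-45,0,0],
    [-1,0,-45,0,0]
  ]
}}

```text
t: 2.5
ee_pos: [443.5, 138.4, 281.2]
orientation: [0.989, 0.151, -0.0, -0.0]
contact_force: [0.4, -0.4, 0.2]
finger_gap: 1.003
grasp_force: 0.0
```

Run:
```python
from h import *
grab('wrist','w4');s=r.observe();print(s['t'],s['ee_pos'],Ro.from_quat(s['orientation']).as_euler('xyz'),s['contact_force'])
n=[cv2.imread(f'pics/w{i}.png') for i in (1,2,3,4)]
m=np.vstack([np.hstack(n[:2]),np.hstack(n[2:])])
cv2.imwrite('pics/m1.png',cv2.resize(m,(800,600),interpolation=cv2.INTER_AREA))
```

```text
2.55 [441.85593113 143.24452799 281.3520955 ] [-3.13933920e+00 -1.82163167e-04  3.06554032e-01] [-0.44173771  2.28811446  0.52463084]
```

View pics/m1.png

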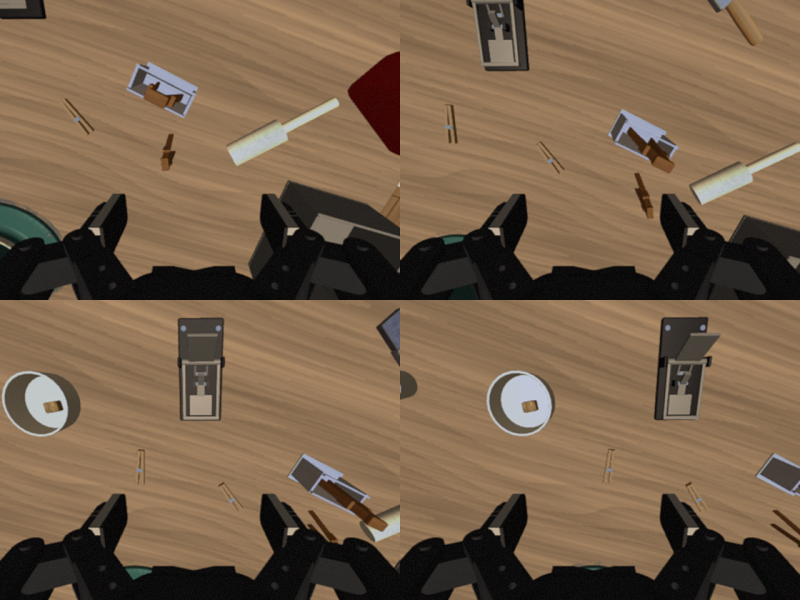

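The wrist montage shows the trap upright in the image at w3 (base x 180–222, y 318–420 in the montage), with its rear toward the top. The bait is at (54,406) in w3 and (530,406) in w4, and the pot rim is around (40,404). The stand is near (163,90) in w1 and (643,140) in w2, with the bow of the tongs at (155,95) and (655,155). I compute positions from these.

Run:
```python
from h import *
k=1.4
W={'w1':(0,0),'w2':(400,0),'w3':(0,300),'w4':(400,300)}
p=lambda n,u,v:(n,(u-W[n][0])*k,(v-W[n][1])*k)
print('screwL',tri(p('w3',184,328),p('w4',669,326)),'screwR',tri(p('w3',218,327),p('w4',703,325)))
for q in [('w3',179,318),('w3',223,318),('w3',180,420),('w3',222,420),('w4',656,419),('w4',701,419)]: print(q,onz(*p(*q),12))
print('bait',tri(p('w3',54,406),p('w4',530,406)),onz(*p('w3',54,406),20),onz(*p('w4',530,406),20))
print('potc',onz(*p('w3',36,404),50),onz(*p('w4',520,403),50))
for q in [('w1',143,63),('w1',198,91),('w1',184,117),('w1',128,89)]: print('stand rim',onz(*p(*q),87), onz(*p(*q),0))
print('bow',tri(p('w1',155,95),p('w2',656,155)))
s=r.observe();print(s['ee_pos'],s['t'])
```

```text
screwL (array([630.1,  70.6,  16.6]), [1.0, 1.0]) screwR (array([647.9,  19.4,  15.5]), [1.0, 1.0])
('w3', 179, 318) [641.2  82.4  12. ]
('w3', 223, 318) [662.2  15.6  12. ]
('w3', 180, 420) [485.4  34.8  12. ]
('w3', 222, 420) [508.  -37.5  12. ]
('w4', 656, 419) [486.9  33.3  12. ]
('w4', 701, 419) [511.1 -44.   12. ]
bait (array([441.8, 255.2,  10.9]), [0.3, 0.3]) [444.7 250.4  20. ] [443.2 253.   20. ]
potc [447.7 262.2  50. ] [448.6 262.5  50. ]
stand rim [ 488.2 -219.    87. ] [ 488.2 -200.3    0. ]
stand rim [ 475.4 -302.4   87. ] [ 472.  -305.2    0. ]
stand rim [ 434.  -294.1   87. ] [ 420.  -294.7    0. ]
stand rim [ 448.3 -206.8   87. ] [ 437.9 -185.     0. ]
bow (array([ 458.5, -252.5,  136.4]), [1.4, 1.4])
[441.85593113 143.24452799 281.3520955 ] 2.55
```

Request:
{"op": "arm_command", "data": {
  "moves": [
    [1,17,25.6,15,0],
    [1,17,25.6,20,0],
    [1,17,25.6,25,0],
    [1,17,25.6,30,0],
    [1,17,25.6,35,0],
    [1,17,25.6,35,0],
    [1,0,0,0,0],
    [1,0,0,0,0]
  ],
  "grip_force": 40
}}

```text
t: 3.35
ee_pos: [587.3, 20.7, 120.4]
orientation: [0.989, 0.151, -0.001, -0.0]
contact_force: [-0.4, -1.0, 0.8]
finger_gap: -0.003
grasp_force: 0.0
```

```bash
cat >> h.py <<'E'
O=np.array([588,28.3]);ex=np.array([.951,.309]);ey=np.array([-.309,.951])
def st():
    s=r.observe();p=np.array(s['ee_pos']);d=p[:2]-O
    print('t',round(s['t'],2),'p',p.round(1),'yaw',round(Ro.from_quat(s['orientation']).as_euler('xyz')[2],3),'trap',(d@ex).round(1),(d@ey).round(1),'F',np.round(s['contact_force'],1),'gap',round(s['finger_gap'],3),'gf',round(s['grasp_force'],1))
E
python3 -c "
from h import *
grab('wrist','w5');st()"
```

```text
t 3.4 p [587.5  21.1 121.8] yaw 0.304 trap -2.7 -6.7 F [0.3 0.3 1. ] gap 0.003 gf 0.0
```

View pics/w5.png

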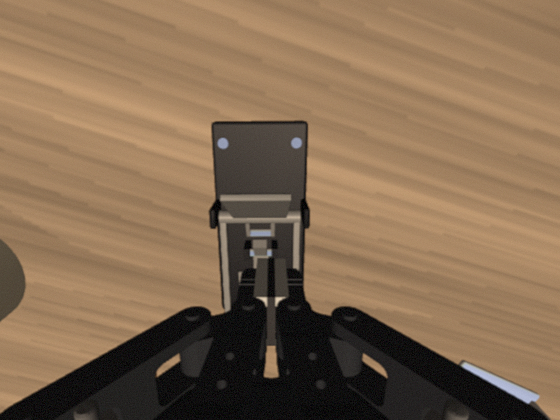

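The wrist view shows the base's rear corners at (212,122) and (307,122), the axle bosses at (214,214) and (305,214), the tab's top edge at y≈197 from x 220 to 291, and the shut fingertips near (271,262).

Run:
```python
from h import *
a,b=onz('w5',212.5,122,12),onz('w5',307,122,12);c,d=onz('w5',214,214,34),onz('w5',305,214,34)
te,tf=onz('w5',220,197,90.5),onz('w5',291,197,90.5)
for n,x in dict(a=a,b=b,c=c,d=d,te=te,tf=tf,base_side=onz('w5',222,305,12)).items():
    q=x[:2]-O;print(n,x,(q@ex).round(1),(q@ey).round(1))
print((c+d)/2, np.linalg.norm(a-b), np.degrees(np.arctan2(*(-(a-b)[:2]*[1,-1]))))
st()
```

```text
a [641.1  83.   12. ] 67.4 35.6
b [662.3  15.1  12. ] 66.6 -35.5
c [578.8  62.1  34. ] 1.7 35.0
d [599.2  -3.   34. ] 1.0 -33.2
te [609.9  56.8  90.5] 29.6 20.3
tf [621.7  19.2  90.5] 29.2 -19.1
base_side [489.2  35.6  12. ] -91.7 37.5
[589.    29.55  34.  ] 71.13262261438135 17.339609395158245
t 3.4 p [587.5  21.1 121.8] yaw 0.304 trap -2.7 -6.7 F [0.3 0.3 1. ] gap 0.003 gf 0.0
```

Request:
{"op": "arm_command", "data": {
  "moves": [
    [1,0,-7,14,0],
    [1,0,0,14,0],
    [1,0,0,14,0],
    [1,6.7,0,0,0],
    [1,6.7,0,1,0],
    [1,6.2,0,4,0],
    [1,6.2,0,4.2,0],
    [1,5,0,4.5,0],
    [1,5,0,4.6,0],
    [1,4,0,6,0],
    [1,3.7,0,5.8,0],
    [1,2.3,0,7,0],
    [1,2,0,7,0],
    [1,2,0,2.5,0],
    [1,1,0,2.5,0],
    [1,0,0,1.5,0],
    [1,0,0,1.5,0],
    [1,0,0,0,0]
  ]
}}

```text
t: 5.2
ee_pos: [634.7, 43.0, 27.7]
orientation: [0.988, 0.151, 0.001, 0.0]
contact_force: [-4.1, -0.4, 8.1]
finger_gap: -0.004
grasp_force: 3.9
```

```bash
python3 -c "
from h import *
st();st()"
```

```text
t 5.2 p [634.7  43.   27.7] yaw 0.304 trap 48.9 -0.5 F [-4.1 -0.4  8.1] gap -0.004 gf 3.9
t 5.2 p [634.7  43.   27.7] yaw 0.304 trap 48.9 -0.5 F [-4.1 -0.4  8.1] gap -0.004 gf 3.9
```

Request:
{"op": "arm_command", "data": {
  "moves": [
    [1,0,0,0.8,0],
    [1,0,0,0.7,0],
    [1,0,0,0,0]
  ]
}}

```text
t: 5.5
ee_pos: [634.8, 43.0, 26.4]
orientation: [0.988, 0.151, 0.001, 0.0]
contact_force: [-2.7, -1.1, 9.9]
finger_gap: 0.003
grasp_force: 3.9
```

Request:
{"op": "arm_command", "data": {
  "moves": [
    [1,0,0,-1,0],
    [1,0,0,-1,0],
    [1,0,0,-1,0],
    [1,0,0,-1,0],
    [1,0,0,-1,0],
    [1,0,0,-1,0],
    [1,0,0,-1,0],
    [1,0,0,-1,0],
    [1,0,0,0,0]
  ]
}}

```text
t: 6.4
ee_pos: [634.0, 43.0, 33.8]
orientation: [0.988, 0.151, 0.0, -0.0]
contact_force: [0.1, -0.2, 0.9]
finger_gap: -0.001
grasp_force: 0.0
```

Request:
{"op": "arm_command", "data": {
  "moves": [
    [1,0,0,-15,0],
    [1,0,0,-35,0],
    [1,0,0,-49,0],
    [1,0,0,-49,0],
    [0,0,0,-49,0],
    [-1,0,0,0,0.117],
    [-1,0,0,0,0.117],
    [-1,-13.7,35.6,0,0.116],
    [-1,-13.7,35.6,0,0.116],
    [-1,-13.7,35.6,0,0]
  ]
}}

```text
t: 7.4
ee_pos: [587.6, -62.3, 231.8]
orientation: [0.997, -0.083, 0.0, 0.0]
contact_force: [0.5, -0.7, 0.4]
finger_gap: 0.991
grasp_force: 0.0
```

```bash
python3 -c "
from h import *
st();grab('wrist','w6');grab('scene','s1');grab('side','d1')"
```

```text
t 7.4 p [587.6 -62.3 231.8] yaw -0.166 trap -28.4 -86.1 F [ 0.5 -0.7  0.4] gap 0.991 gf 0.0
```

Request:
{"op": "arm_command", "data": {
  "moves": [
    [-1,-13.7,35.6,0,0],
    [-1,-13.7,35.6,0,0],
    [-1,-13.7,35.6,0,0],
    [-1,-13.7,35.6,0,0],
    [-1,0,0,0,0],
    [-1,0,0,0,0]
  ]
}}

```text
t: 8.15
ee_pos: [511.3, -193.0, 231.4]
orientation: [0.997, -0.081, 0.0, -0.0]
contact_force: [0.2, 0.8, -0.2]
finger_gap: 0.999
grasp_force: 0.0
```

```bash
python3 -c "
from h import *
st();grab('wrist','w7')"
```

```text
t 8.15 p [ 511.3 -193.   231.4] yaw -0.163 trap -141.4 -186.7 F [ 0.2  0.8 -0.2] gap 0.999 gf 0.0
```

Request:
{"op": "arm_command", "data": {
  "moves": [
    [-1,-25,20,0,0],
    [-1,-25,20,0,0],
    [-1,0,0,0,0],
    [-1,0,0,0,0]
  ]
}}

```text
t: 8.6
ee_pos: [455.8, -223.7, 231.1]
orientation: [0.997, -0.081, 0.0, -0.0]
contact_force: [-0.2, -0.2, 0.5]
finger_gap: 1.003
grasp_force: 0.0
```

```bash
python3 -c "
from h import *
st();grab('wrist','w8');st()
a,b,c=[cv2.imread(f'pics/w{i}.png') for i in (6,7,8)];d=cv2.imread('pics/d1.png')[200:275,215:315]
f=lambda i:cv2.resize(i,(400,300),interpolation=cv2.INTER_CUBIC)
cv2.imwrite('pics/m2.png',np.vstack([np.hstack([f(a),f(d)]),np.hstack([f(b),f(c)])]))"
```

```text
t 8.6 p [ 455.8 -223.7  231.1] yaw -0.162 trap -203.6 -198.8 F [-0.2 -0.2  0.5] gap 1.003 gf 0.0
t 8.65 p [ 456.1 -223.6  231. ] yaw -0.161 trap -203.3 -198.8 F [ 0.2  0.5 -0.1] gap 1.002 gf 0.0
```

View pics/m2.png

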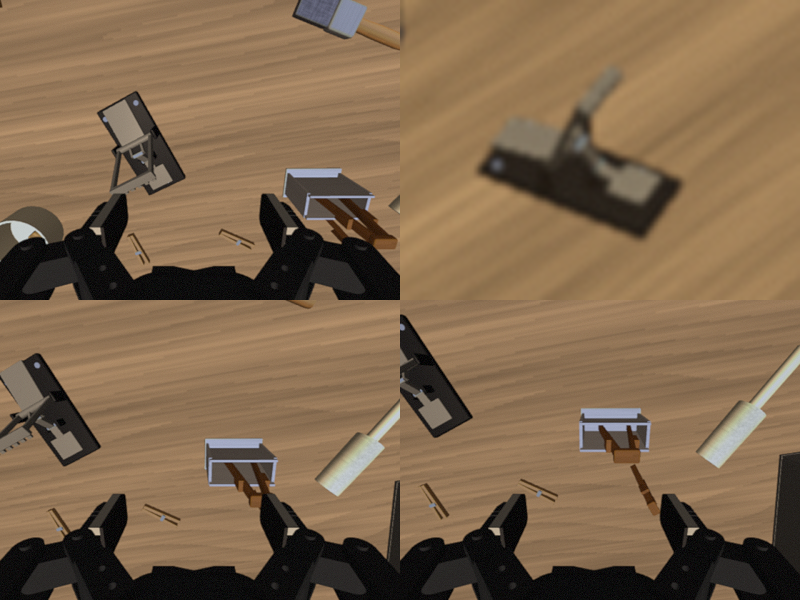

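The trap is set: the jaw stands up and the pad is open. In the side crop the pad is at (632,183). The stand lies level in w7 (x 206–277, y 440–487) and in w8 (x 580–650, y 408–452), with the bow at (258,498) and (627,457). The small tongs are at (645,490) in w8. I enlarge the tongs and the pad.

Run:
```python
import cv2,numpy as np
a,b=cv2.imread('pics/w7.png'),cv2.imread('pics/w8.png')
c=lambda i,x,y:cv2.resize(i[y:y+100,x:x+133],(400,300),interpolation=cv2.INTER_CUBIC)
cv2.imwrite('pics/m3.png',np.vstack([np.hstack([c(a,270,190),c(b,240,145)]),np.hstack([c(a,30,140),c(b,0,100)])]))
```

```text
(no output)
```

View pics/m3.png

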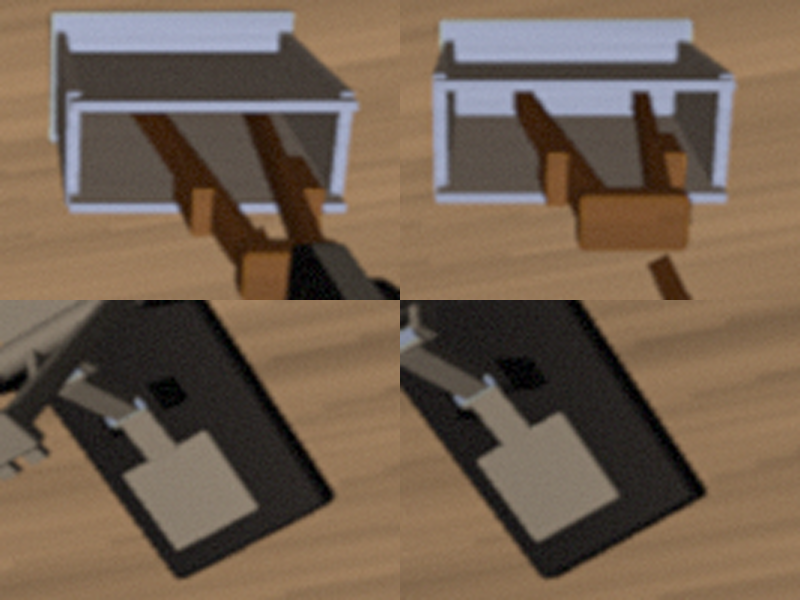

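Here the bow's top face in w8 spans (580–690, 192–248), and its left corners in w7 are (243,250) and (240,297). The grips' tops are at (557,152) and (677,152) in w8 and at (203,188) and (312,190) in w7. The pad corners in w7 are (205,432), (257,508), (180,548) and (125,473).

Run:
```python
from h import *
k=1/3.0075
o={'a7':('w7',270,190,0,0),'a8':('w8',240,145,400,0),'b7':('w7',30,140,0,300),'b8':('w8',0,100,400,300)}
def p(n,u,v):
    f,x,y,U,V=o[n];return (f,x+(u-U)*k,y+(v-V)*k)
R7=[(70,205),(347,205),(354,103),(72,100)];R8=[(437,200),(729,200),(732,80),(436,80)]
X=[tri(p('a7',*a),p('a8',*b)) for a,b in zip(R7,R8)];print('rim',X,sum(x[0] for x in X)/4)
for n in ('a7','a8'):
    q=np.array([onz(*p(n,*a),87) for a in (R7 if n=='a7' else R8)]);print(n,q.tolist(),q.mean(0))
print('bow far',tri(p('a7',243,250),p('a8',582,193)),'near',tri(p('a7',240,297),p('a8',580,247)))
print('bow w8 ctr z162',onz(*p('a8',635,220),162),onz(*p('a8',690,220),162),onz(*p('a8',580,220),162))
print('gripL',tri(p('a7',203,188),p('a8',557,152)),'gripR',tri(p('a7',312,188),p('a8',677,152)))
P7=[(205,432),(257,508),(180,548),(125,473)];P8=[(558,413),(618,495),(540,543),(478,462)]
X=[tri(p('b7',*a),p('b8',*b)) for a,b in zip(P7,P8)];c=sum(x[0] for x in X)/4;print('pad',[x[0].tolist() for x in X],c,((c[:2]-O)@ex,(c[:2]-O)@ey))
for n,Q in (('b7',P7),('b8',P8)): print(n,np.mean([onz(*p(n,*a),25) for a in Q],0))
for q in [('b7',332,497),('b7',180,577),('b8',706,492),('b8',550,577)]:
    v=onz(*p(*q),12);print('base',v,((v[:2]-O)@ex).round(1),((v[:2]-O)@ey).round(1))
st()
```

```text
rim [(array([ 446. , -204.7,   81.3]), [0.5, 0.5]), (array([ 430.5, -296.2,   79.8]), [0.3, 0.3]), (array([ 470.6, -297.9,   89.4]), [0.3, 0.3]), (array([ 484. , -211. ,   84.5]), [0.0, 0.0])] [ 457.775 -252.45    83.75 ]
a7 [[449.1, -205.1, 87.0], [434.5, -294.3, 87.0], [469.5, -298.5, 87.0], [484.9, -210.9, 87.0]] [ 459.5 -252.2   87. ]
a8 [[447.4, -204.8, 87.0], [432.8, -294.5, 87.0], [470.2, -298.7, 87.0], [484.5, -211.2, 87.0]] [ 458.725 -252.3     87.   ]
bow far (array([ 464.9, -246.1,  159.1]), [0.2, 0.2]) near (array([ 452. , -244. ,  159.4]), [0.1, 0.1])
bow w8 ctr z162 [ 457.5 -257.4  162. ] [ 455.5 -270.   162. ] [ 459.5 -244.9  162. ]
gripL (array([ 466.8, -242.8,  125.5]), [0.0, 0.0]) gripR (array([ 460.7, -274.3,  122.7]), [0.5, 0.5])
pad [[543.9, -6.0, 28.5], [512.8, -15.6, 27.2], [500.1, 23.6, 19.7], [532.4, 34.1, 20.3]] [522.3     9.025  23.925] (np.float64(-68.43667500000004), np.float64(1.9707750000000177))
b7 [522.725   7.9    25.   ]
b8 [522.275   8.425  25.   ]
base [509.  -37.4  12. ] -95.4 -38.1
base [486.6  32.2  12. ] -95.2 35.0
base [507.8 -39.   12. ] -97.1 -39.2
base [485.9  30.7  12. ] -96.4 33.8
t 8.65 p [ 456.1 -223.6  231. ] yaw -0.161 trap -203.3 -198.8 F [ 0.2  0.5 -0.1] gap 1.002 gf 0.0
```

Run:
```python
from h import *
k=1.4
for n,a,b in (('A',(167,137),(237,174)),('B',(166,168),(250,216))):
    print(n,tri(('w1',a[0]*k,a[1]*k),('w2',b[0]*k,b[1]*k)))
print(tri(('w1',166*k,168*k),('w8',255*k,213*k)),tri(('w1',169*k,137*k),('w8',234*k,167*k)))
```

```text
A (array([ 382.5, -276.3,   17.9]), [3.7, 3.7])
B (array([ 359.2, -290.2,  113.5]), [0.2, 0.2])
(array([ 359.5, -289.2,  115.9]), [1.4, 1.4]) (array([ 378.6, -280.3,    6.4]), [2.4, 2.4])
```

Request:
{"op": "arm_command", "data": {
  "moves": [
    [-1,4.5,16.7,0,0],
    [-1,4.4,16.7,0,0],
    [-1,0,0,10,0],
    [-1,0,0,0,0]
  ]
}}

```text
t: 9.05
ee_pos: [458.5, -259.1, 218.8]
orientation: [0.997, -0.081, -0.001, -0.001]
contact_force: [0.6, 0.3, -0.5]
finger_gap: 1.0
grasp_force: 0.0
```

```bash
python3 -c "
from h import *
st();grab('wrist','w9')
cv2.imwrite('pics/w9c.png',cv2.resize(cv2.imread('pics/w9.png')[130:380,90:470],None,fx=2,fy=2))"
```

```text
t 9.05 p [ 458.5 -259.1  218.8] yaw -0.163 trap -211.9 -233.3 F [ 0.6  0.3 -0.5] gap 1.0 gf 0.0
```

View pics/w9c.png

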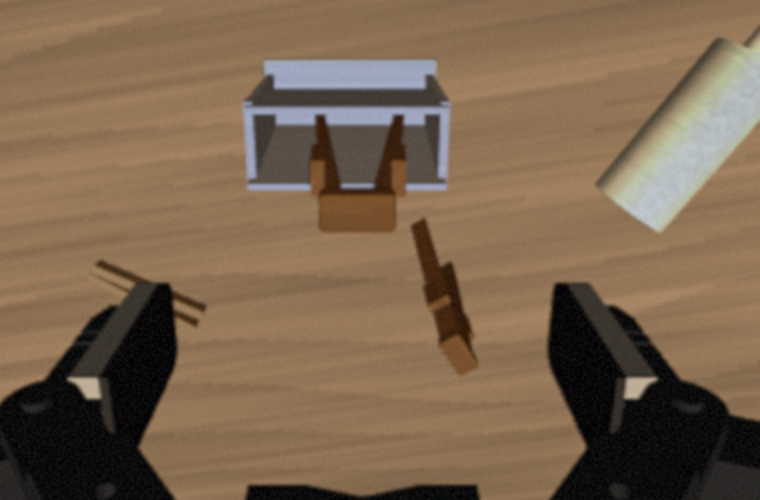

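The stand rim spans (245–448, 102–188), the bow's top is at (358,212), the fingers are centred about it, and the small tongs stand well clear at (445,300). I check the centre, then descend.

Run:
```python
from h import *
f=lambda u,v,z:onz('w9',90+u/2,130+v/2,z)
print('bow',f(357,212,160),'grips front',f(317,160,125),f(399,160,125),'armlow z87?',f(321,117,60),f(399,117,60))
for q in ((321,117),(399,117)): print([f(*q,z) for z in (30,50,70)])
```

```text
bow [ 456.5 -257.2  160. ] grips front [ 466.4 -242.9  125. ] [ 461.3 -274.1  125. ] armlow z87? [ 468.3 -240.8   60. ] [ 462.3 -277.8   60. ]
[array([ 461.6, -237.7,   30. ]), array([ 466.1, -239.7,   50. ]), array([ 470.6, -241.8,   70. ])]
[array([ 455. , -278.3,   30. ]), array([ 459.8, -278. ,   50. ]), array([ 464.7, -277.6,   70. ])]
```

Request:
{"op": "arm_command", "data": {
  "moves": [
    [-1,0,0,30,0],
    [-1,0,0,30,0],
    [-1,0,0,30,0],
    [-1,0,0,20,0],
    [-1,0,0,13,0],
    [-1,0,0,0,0]
  ]
}}

```text
t: 9.7
ee_pos: [458.2, -258.3, 96.4]
orientation: [0.997, -0.081, -0.001, -0.001]
contact_force: [0.1, 0.2, 0.7]
finger_gap: 1.0
grasp_force: 0.0
```

```bash
python3 -c "
from h import *
st()"
```

```text
t 9.7 p [ 458.2 -258.3   96.4] yaw -0.162 trap -212.0 -232.5 F [0.1 0.2 0.7] gap 1.0 gf 0.0
```

Request:
{"op": "arm_command", "data": {
  "moves": [
    [-0.3,0,0,0,0],
    [0,0,0,0,0],
    [0.1,0,0,0,0],
    [0.17,0,0,0,0],
    [0.17,0,0,0,0],
    [0.17,0,0,0,0]
  ],
  "grip_force": 30
}}

```text
t: 10.3
ee_pos: [459.0, -259.1, 98.5]
orientation: [0.997, -0.081, 0.001, 0.0]
contact_force: [0.2, -1.6, 6.8]
finger_gap: 0.419
grasp_force: 9.8
```

```bash
python3 -c "
from h import *
st()"
```

```text
t 10.3 p [ 459.  -259.1   98.5] yaw -0.162 trap -211.5 -233.5 F [ 0.2 -1.6  6.8] gap 0.419 gf 9.8
```

Request:
{"op": "arm_command", "data": {
  "moves": [
    [0.17,0,0,-5,0],
    [0.17,0,0,-10,0],
    [0.17,0,0,-20,0],
    [0.17,0,0,-30,0],
    [0.17,0,0,-30,0],
    [0.17,0,0,-30,0],
    [0.17,0,0,-20,0],
    [0.17,0,0,0,0]
  ]
}}

```text
t: 11.1
ee_pos: [459.3, -259.1, 246.4]
orientation: [0.997, -0.081, 0.002, 0.001]
contact_force: [-0.1, -0.4, 0.0]
finger_gap: 0.417
grasp_force: 7.1
```

Run:
```python
from h import *
st();grab('wrist','w10');grab('scene','s2');grab('side','d2')
for fn,(x,y,w,h) in dict(w3=(20,110,110,80),w4=(120,110,110,80)).items():
    i=cv2.imread(f'pics/{fn}.png')[y:y+h,x:x+w]
    hsv=cv2.cvtColor(i,cv2.COLOR_BGR2HSV)
    m=((hsv[...,1]>70)&(hsv[...,0]<25)).astype(np.uint8)
    n,l,s,c=cv2.connectedComponentsWithStats(m)
    for j in range(1,n):
        if 30<s[j,4]<1200:
            q=np.argwhere(l==j)[:,::-1].astype(np.float32)+[x,y]
            print(fn,s[j].tolist(),(c[j]+[x,y]).round(1),cv2.minAreaRect(q.astype(np.float32)))
            for z in (14,23):
                b=cv2.boxPoints(cv2.minAreaRect(q.astype(np.float32)));print(z,[onz(fn,*v,z)[:2].tolist() for v in b])
```

```text
t 11.1 p [ 459.3 -259.1  246.4] yaw -0.162 trap -211.2 -233.5 F [-0.1 -0.4  0. ] gap 0.417 gf 7.1
w3 [41, 32, 27, 16, 323] [ 73.7 149.1] ((73.93242645263672, 149.09458923339844), (13.97391414642334, 24.824247360229492), 80.53767395019531)
14 [[442.5, 272.3], [456.8, 243.6], [440.5, 238.6], [426.0, 267.5]]
23 [[445.1, 267.0], [459.0, 239.0], [443.1, 234.1], [428.9, 262.4]]
w3 [0, 65, 24, 15, 155] [ 27.  184.9] ((31.5, 182.0), (23.0, 14.0), 0.0)
14 [[368.4, 316.4], [387.4, 317.8], [396.2, 289.5], [377.4, 287.7]]
23 [[372.6, 310.2], [391.1, 311.5], [399.8, 283.8], [381.4, 282.1]]
w4 [0, 0, 38, 80, 708] [128.6 165.2] ((138.5, 149.5), (37.0, 79.0), 0.0)
14 [[366.6, 320.2], [464.6, 336.4], [478.0, 293.5], [381.0, 274.1]]
23 [[369.9, 316.8], [465.8, 332.6], [478.9, 290.6], [384.0, 271.6]]
w4 [51, 31, 22, 16, 275] [181.4 148.6] ((181.3461456298828, 148.73077392578125), (14.120361328125, 20.003847122192383), 78.69007110595703)
14 [[443.2, 269.8], [455.3, 247.5], [439.6, 240.2], [427.3, 262.9]]
23 [[444.8, 267.4], [456.6, 245.6], [441.3, 238.5], [429.3, 260.6]]
```

Run:
```python
from h import *
T=np.array([459.3,-259.1]);P=np.r_[T,246.4-89]
for n in('s2','d2','w10'):print(n,proj(n,P),proj(n,np.r_[T,246]))
def c(n,z,w,h,W,H):
    i=cv2.imread(f'pics/{n}.png');u,v=proj(n,np.r_[T,z]).astype(int);x,y=max(0,u-w//2),max(0,v-h//2);print(n,x,y)
    return cv2.resize(i[y:y+h,x:x+w],(W,H),interpolation=cv2.INTER_CUBIC)
a=np.hstack([c('s2',170,80,60,400,300),c('d2',170,80,60,400,300)])
b=np.hstack([c('w10',200,200,150,400,300),cv2.resize(cv2.imread('pics/w4.png')[113:188,135:235],(400,300),interpolation=cv2.INTER_CUBIC)])
cv2.imwrite('pics/m4.png',np.vstack([a,b]));print(np.round(r.observe()['qpos'],2))
```

```text
s2 [201.5 241.7] [196.2 223. ]
d2 [341.1 190.3] [344.2 169.4]
w10 [270.6 219.1] [270.6 275.2]
s2 160 209
d2 301 157
w10 170 165
[-0.56 -0.21  1.74  0.    1.61  1.17]
```

View pics/m4.png

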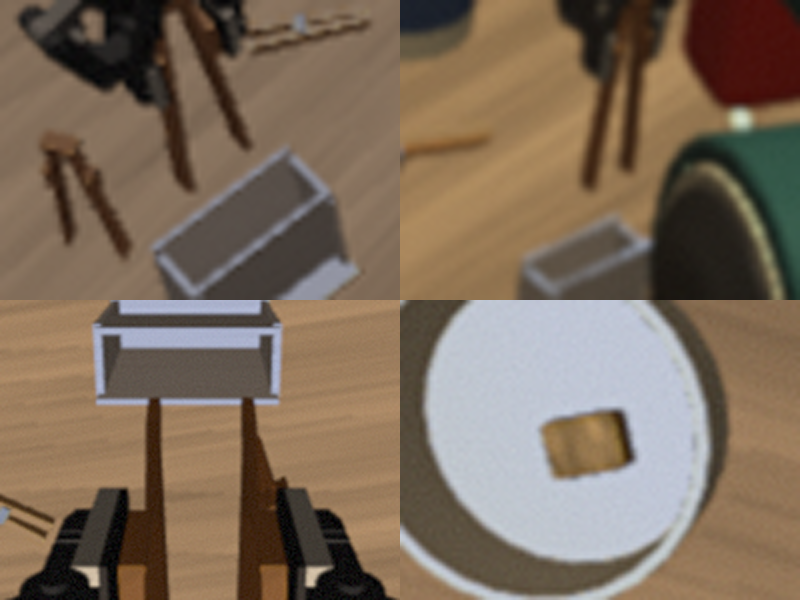

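In the crops, the tips are at (187,190) and (245,150) in the scene, at (590,188) and (628,168) in the side view, and at (153,400) and (248,400) in the wrist view. The bait's long edge runs (545,428)–(622,412) in the w4 crop.

Run:
```python
from h import *
A=tri(('s2',197.4,246.5),('d2',346.6,190.4),('w10',294,215));B=tri(('s2',209,238.7),('d2',339,194.4),('w10',246.5,215))
print(A,B); m=(A[0]+B[0])/2
s=r.observe();R=Ro.from_quat(s['orientation']).as_matrix();print('mid',m,'tool',(R.T@(m-s['ee_pos'])).round(1),'sep',np.linalg.norm(A[0]-B[0]))
for z in (155,158,161): print(z,R.T@(np.r_[onz('w10',270.2,215,z)]-s['ee_pos']))
a,b=onz('w4',135+145/4,113+128/4,23),onz('w4',135+222/4,113+112/4,23);print('edge',a,b,np.degrees(np.arctan2(*(b-a)[1::-1])))
top=[onz('w4',135+u/4,113+v/4,23) for u,v in((145,128),(222,112))]
print('near-bottom',onz('w4',135+155/4,113+178/4,5),onz('w4',135+232/4,113+160/4,5))
```

```text
(array([ 454.9, -276.9,  150. ]), [4.2, 5.2, 2.2]) (array([ 460.6, -241. ,  148.1]), [4.2, 6.1, 2.1])
mid [ 457.75 -258.95  149.05] tool [-0.5  0.5 92.9] sep 36.399313180333486
155 [3.49733644e+00 7.89002902e-02 8.69042313e+01]
158 [ 4.51366815  0.11337037 83.90325123]
161 [5.41516432e+00 6.53009101e-02 8.09024190e+01]
edge [443.8 265.9  23. ] [455.5 244.4  23. ] -61.44558444349661
near-bottom [425.8 264.1   5. ] [438.9 241.6   5. ]
```

Request:
{"op": "arm_command", "data": {
  "moves": [
    [0.17,0,0,0,-0.1493],
    [0.17,0,0,0,-0.1493],
    [0.17,0,0,0,-0.1493],
    [0.17,0,0,0,-0.1493],
    [0.17,0,0,0,-0.1493],
    [0.17,0,0,0,-0.1493],
    [0.17,0,0,0,-0.1493],
    [0.17,0,0,0,-0.1493],
    [0.17,0,0,0,-0.1493],
    [0.17,0,0,0,-0.1493],
    [0.17,0,0,0,-0.1493],
    [0.17,0,0,0,-0.1493],
    [0.17,0,0,0,-0.1493],
    [0.17,0,0,0,-0.1493],
    [0.17,0,0,0,-0.1493]
  ]
}}

```text
t: 12.75
ee_pos: [458.3, -258.5, 241.3]
orientation: [0.505, 0.863, 0.0, -0.001]
contact_force: [-0.5, -0.1, -1.6]
finger_gap: 0.413
grasp_force: 7.1
```

Request:
{"op": "arm_command", "data": {
  "moves": [
    [0.17,20,10,0,0],
    [0.17,35,18,0,0],
    [0.17,35,18,0,0],
    [0.17,35,18,0,0],
    [0.17,35,18,0,0],
    [0.17,35,18,0,0],
    [0.17,35,18,0,0],
    [0.17,35,18,0,0],
    [0.17,35,18,0,0],
    [0.17,35,18,0,0],
    [0.17,35,18,0,0],
    [0.17,35,18,0,0],
    [0.17,35,18,0,0],
    [0.17,17,9,0,0],
    [0.17,0,0,0,0],
    [0.17,0,0,0,0]
  ]
}}

```text
t: 14.35
ee_pos: [442.1, 254.8, 241.5]
orientation: [0.507, 0.862, -0.001, -0.0]
contact_force: [-0.2, 0.2, 0.2]
finger_gap: 0.419
grasp_force: 7.1
```

```bash
python3 -c "
from h import *
st();s=r.observe();R=Ro.from_quat(s['orientation']).as_matrix();print(R.T@(np.array([441.3,254.8,97.5])-s['ee_pos']),s['qpos'])"
```

```text
t 14.35 p [442.1 254.8 241.5] yaw 2.078 trap -68.8 260.5 F [-0.2  0.2  0.2] gap 0.419 gf 7.1
[  0.40643856  -0.41263475 144.02876342] [ 4.72918667e-01 -2.48916151e-01  1.77229255e+00 -1.48509123e-04
  1.62020827e+00 -3.45296250e-02]
```

Request:
{"op": "arm_command", "data": {
  "moves": [
    [0.17,0,0,25,0],
    [0.17,0,0,30,0],
    [0.17,0,0,30,0],
    [0.17,0,0,22,0],
    [0.17,0,0,5,0],
    [0.17,0,0,0,0],
    [0.17,0,0,0,0]
  ]
}}

```text
t: 15.05
ee_pos: [443.0, 254.7, 132.0]
orientation: [0.508, 0.862, 0.001, 0.0]
contact_force: [0.1, -0.6, 0.1]
finger_gap: 0.416
grasp_force: 7.1
```

Run:
```python
from h import *
st();grab('wrist','w11')
i=cv2.imread('pics/w11.png');hsv=cv2.cvtColor(i,cv2.COLOR_BGR2HSV)
m=((hsv[...,1]>70)&(hsv[...,0]<25)&(hsv[...,2]>40)).astype(np.uint8)
print(proj('w11',[441.3,254.8,14]),proj('w11',[442,254.8,37]))
q=r.observe();
R=Ro.from_quat(q['orientation']).as_matrix()
for y in(-21,-15,15,21):print('tip end',y,proj('w11',np.array(q['ee_pos'])+R@[0,y,92.5]))
n,l,s,c=cv2.connectedComponentsWithStats(m)
for j in range(1,n):
    if s[j,4]>60: print(s[j].tolist(),c[j].round(1))
```

```text
t 15.05 p [443.  254.7 132. ] yaw 2.077 trap -68.0 260.1 F [ 0.1 -0.6  0.1] gap 0.416 gf 7.1
[267.8 204.5] [268.4 213.2]
tip end -21 [242.5 214.9]
tip end -15 [250.3 214.9]
tip end 15 [289.3 214.9]
tip end 21 [297.1 214.9]
[0, 0, 560, 420, 164912] [278.3 159.3]
[215, 160, 129, 219, 13150] [273.2 298.4]
[258, 191, 21, 30, 606] [268.1 205.7]
[109, 361, 19, 22, 160] [118.5 371. ]
[414, 361, 19, 22, 160] [423.1 371.2]
[127, 371, 45, 49, 1024] [154.6 400.5]
[370, 371, 45, 49, 1016] [386.9 400.5]
```

Request:
{"op": "arm_command", "data": {
  "moves": [
    [0.17,0.5,-0.5,9,0],
    [0.17,0.5,0,9,0],
    [0.17,0,0,6,0],
    [0.17,0,0,3.3,0],
    [0.17,0,0,0,0],
    [0.17,0,0,0,0],
    [0.17,0,0,0,0]
  ]
}}

```text
t: 15.8
ee_pos: [441.7, 255.5, 103.7]
orientation: [0.507, 0.862, 0.0, 0.0]
contact_force: [0.6, -0.9, -0.5]
finger_gap: 0.419
grasp_force: 7.1
```

```bash
python3 -c "
from h import *
st()"
```

```text
t 15.8 p [441.7 255.5 103.7] yaw 2.077 trap -68.9 261.3 F [ 0.6 -0.9 -0.5] gap 0.419 gf 7.1
```

Request:
{"op": "arm_command", "data": {
  "moves": [
    [0.2,0,0,0,0],
    [0.23,0,0,0,0],
    [0.26,0,0,0,0],
    [0.3,0,0,0,0],
    [0.35,0,0,0,0],
    [0.35,0,0,0,0],
    [0.35,0,0,0,0]
  ],
  "grip_force": 25
}}

```text
t: 16.5
ee_pos: [441.6, 255.5, 103.6]
orientation: [0.507, 0.862, 0.0, 0.0]
contact_force: [-0.4, -0.2, 2.8]
finger_gap: 0.368
grasp_force: 26.0
```

Request:
{"op": "arm_command", "data": {
  "moves": [
    [0.35,0,0,-2,0],
    [0.35,0,0,-4,0],
    [0.35,0,0,-8,0],
    [0.35,0,0,-15,0],
    [0.35,0,0,-20,0],
    [0.35,0,0,-25,0],
    [0.35,0,0,-25,0],
    [0.35,0,0,-20,0],
    [0.35,0,0,0,0],
    [0.35,0,0,0,0]
  ]
}}

```text
t: 17.5
ee_pos: [441.6, 255.5, 222.9]
orientation: [0.507, 0.862, 0.0, 0.0]
contact_force: [0.0, -1.0, -1.2]
finger_gap: 0.371
grasp_force: 25.8
```

Run:
```python
from h import *
st();grab('wrist','w12');grab('side','d3');grab('scene','s3')
i=cv2.imread('pics/w12.png');hsv=cv2.cvtColor(i,cv2.COLOR_BGR2HSV)
# is bait still in pot? project pot interior and count saturated px around old bait place
m=((hsv[...,1]>70)&(hsv[...,0]<25)&(hsv[...,2]>40)).astype(np.uint8)
q=r.observe();R=Ro.from_quat(q['orientation']).as_matrix()
print('held bait pred',proj('w12',np.array(q['ee_pos'])+R@[0,0,88.5]),'old place',proj('w12',[441.3,254.8,14]))
n,l,s,c=cv2.connectedComponentsWithStats(m)
for j in range(1,n):
    if s[j,4]>60: print(s[j].tolist(),c[j].round(1))
```

```text
t 17.5 p [441.6 255.5 222.9] yaw 2.077 trap -69.0 261.3 F [ 0.  -1.  -1.2] gap 0.371 gf 25.8
held bait pred [268.8 216. ] old place [269.1 183.1]
[0, 0, 560, 420, 181078] [276.4 173.2]
[528, 0, 32, 64, 940] [548.4  33.7]
[458, 274, 14, 26, 98] [463.6 285.8]
[114, 359, 20, 23, 169] [124.4 369.6]
[408, 359, 20, 23, 170] [417.5 369.8]
[367, 371, 45, 49, 892] [384.  400.7]
[131, 372, 45, 48, 900] [157.5 400.6]
```

Request:
{"op": "arm_command", "data": {
  "moves": [
    [0.35,0,0,0,0.1475],
    [0.35,0,0,0,0.1475],
    [0.35,0,0,0,0.1475],
    [0.35,0,0,0,0.1475],
    [0.35,0,0,0,0.1475],
    [0.35,0,0,0,0.1475],
    [0.35,0,0,0,0.1475],
    [0.35,0,0,0,0.1475],
    [0.35,0,0,0,0.1475],
    [0.35,0,0,0,0.1475],
    [0.35,0,0,0,0.1475],
    [0.35,0,0,0,0.1475],
    [0.35,0,0,0,0]
  ]
}}

```text
t: 18.95
ee_pos: [441.3, 255.4, 221.6]
orientation: [0.988, 0.152, -0.001, 0.0]
contact_force: [-0.3, -1.2, -1.9]
finger_gap: 0.372
grasp_force: 25.8
```

Request:
{"op": "arm_command", "data": {
  "moves": [
    [0.35,0,15,0,0],
    [0.35,0,30,0,0],
    [0.35,0,35,0,0],
    [0.35,0,35,0,0],
    [0.35,0,35,0,0],
    [0.35,0,35,0,0],
    [0.35,0,30,0,0],
    [0.35,0,25,0,0],
    [0.35,0,15,0,0],
    [0.35,0,5,0,0],
    [0.35,0,0,0,0],
    [0.35,0,0,0,0]
  ]
}}

```text
t: 20.15
ee_pos: [520.0, 8.3, 222.4]
orientation: [0.988, 0.154, -0.0, -0.0]
contact_force: [-0.1, 0.5, -0.4]
finger_gap: 0.374
grasp_force: 25.8
```

Run:
```python
from h import *
st();grab('wrist','w13')
s=r.observe();R=Ro.from_quat(s['orientation']).as_matrix();print(R.T@(np.array([522.5,8.5,123.6])-s['ee_pos']))
```

```text
t 20.15 p [520.    8.3 222.4] yaw 0.309 trap -70.8 2.0 F [-0.1  0.5 -0.4] gap 0.374 gf 25.8
[ 2.37588987  0.71180083 98.84042358]
```

Request:
{"op": "arm_command", "data": {
  "moves": [
    [0.35,1.4,0.7,10,0],
    [0.35,1,0,20,0],
    [0.35,0,0,22,0],
    [0.35,0,0,20,0],
    [0.35,0,0,12,0],
    [0.35,0,0,6,0],
    [0.35,0,0,3,0],
    [0.35,0,0,0,0],
    [0.35,0,0,0,0],
    [0.35,0,0,0,0]
  ]
}}

```text
t: 21.2
ee_pos: [523.0, 7.7, 130.1]
orientation: [0.988, 0.153, 0.001, 0.0]
contact_force: [0.0, 0.6, -1.1]
finger_gap: 0.372
grasp_force: 25.8
```

Run:
```python
from h import *
st();grab('wrist','w14');grab('scene','s4');grab('side','d4')
def c(n,X,w,W=400,H=300):
    i=cv2.imread(f'pics/{n}.png');h=w*3//4;u,v=proj(n,X).astype(int);x,y=max(0,u-w//2),max(0,v-h//2);print(n,x,y,W/w)
    return cv2.resize(i[y:y+h,x:x+w],(W,H),interpolation=cv2.INTER_CUBIC)
X=[522.5,8.5,40]
cv2.imwrite('pics/m5.png',np.vstack([np.hstack([c('s4',X,60),c('d4',X,60)]),np.hstack([c('w14',X,133),c('w14',[560,20,60],200)])]))
```

```text
t 21.2 p [523.    7.7 130.1] yaw 0.307 trap -68.2 0.5 F [ 0.   0.6 -1.1] gap 0.372 gf 25.8
s4 257 188 6.666666666666667
d4 242 220 6.666666666666667
w14 202 169 3.007518796992481
w14 169 97 2.0
```

View pics/m5.png

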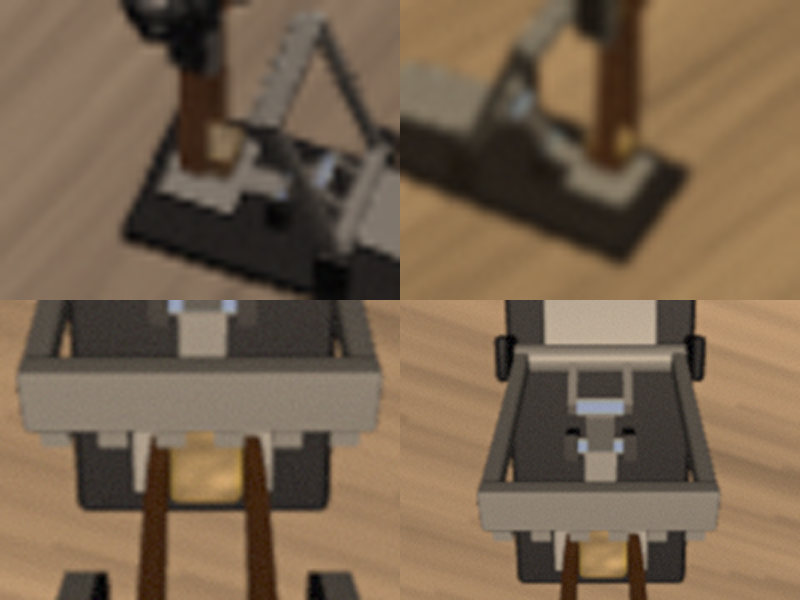

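The bait is clamped between the tips, centred just above the pad (side crops show it at (225,140) and (625,140)), and the jaw stands clear. I now lower it, averaging the force.

```bash
cat >> h.py <<'E'
def avg(n=6):
    F=[];P=[]
    for _ in range(n):
        r.grab_frame('side');s=r.observe();F.append(s['contact_force']);P.append(s['ee_pos'])
    print('t',round(s['t'],2),'F',np.mean(F,0).round(2),'+-',np.std(F,0).round(2),'P',np.mean(P,0).round(2),np.std(P,0).round(2),'gap',s['finger_gap'],s['grasp_force'])
E
python3 -c "
from h import *
avg()"
```

```text
t 21.65 F [ 0.57 -0.11 -0.57] +- [0.28 0.58 0.46] P [522.73   7.7  129.51] [0.03 0.01 0.09] gap 0.37039874509371246 25.76892754444998
```

Request:
{"op": "arm_command", "data": {
  "moves": [
    [0.35,0,0,1.5,0],
    [0.35,0,0,1.5,0],
    [0.35,0,0,1,0],
    [0.35,0,0,0,0]
  ]
}}

```text
t: 22.05
ee_pos: [522.6, 7.7, 125.2]
orientation: [0.988, 0.153, -0.0, -0.0]
contact_force: [-0.5, 0.2, -1.3]
finger_gap: 0.375
grasp_force: 25.8
```

```bash
python3 -c "
from h import *
avg()"
```

```text
t 22.35 F [ 0.03  0.09 -0.62] +- [0.62 0.81 0.45] P [522.7    7.71 125.4 ] [0.02 0.01 0.06] gap 0.37581789924363024 25.768506777058064
```

Request:
{"op": "arm_command", "data": {
  "moves": [
    [0.35,0,0,0.5,0],
    [0.35,0,0,0.5,0],
    [0.35,0,0,0,0]
  ]
}}

```text
t: 22.65
ee_pos: [522.6, 7.7, 124.3]
orientation: [0.988, 0.153, -0.0, -0.0]
contact_force: [0.8, 0.9, -1.0]
finger_gap: 0.365
grasp_force: 25.8
```

```bash
python3 -c "
from h import *
avg()"
```

```text
t 22.95 F [-0.48  0.13 -0.46] +- [0.33 0.54 0.37] P [522.7    7.7  124.41] [0.02 0.02 0.03] gap 0.376277078949546 25.76810535210825
```

Request:
{"op": "arm_command", "data": {
  "moves": [
    [0.35,0,0,0.5,0],
    [0.35,0,0,0,0]
  ]
}}

```text
t: 23.15
ee_pos: [522.7, 7.7, 123.9]
orientation: [0.988, 0.153, -0.0, 0.0]
contact_force: [0.6, -0.8, -0.5]
finger_gap: 0.373
grasp_force: 25.8
```

```bash
python3 -c "
from h import *
avg()"
```

```text
t 23.45 F [-0.3   0.41 -0.59] +- [0.52 0.49 0.41] P [522.7    7.71 123.9 ] [0.01 0.01 0.02] gap 0.37356289406155996 25.768099203633028
```

Request:
{"op": "arm_command", "data": {
  "moves": [
    [0.35,0,0,0.5,0],
    [0.35,0,0,0,0]
  ]
}}

```text
t: 23.65
ee_pos: [522.7, 7.7, 123.4]
orientation: [0.988, 0.153, 0.0, 0.0]
contact_force: [-0.8, -0.0, 0.6]
finger_gap: 0.368
grasp_force: 25.9
```

```bash
python3 -c "
from h import *
avg()"
```

```text
t 23.95 F [-0.02  0.34  0.39] +- [0.14 0.43 0.44] P [522.72   7.71 123.46] [0.01 0.   0.01] gap 0.36939949540121003 25.85560291796355
```

Request:
{"op": "arm_command", "data": {
  "moves": [
    [0.29,0,0,0,0],
    [0.27,0,0,0,0],
    [0.25,0,0,0,0],
    [0.24,0,0,0,0],
    [0.22,0,0,0,0],
    [0.2,0,0,0,0],
    [0.18,0,0,0,0],
    [0.16,0,0,0,0],
    [0.15,0,0,0,0],
    [0.15,0,0,0,0]
  ]
}}

```text
t: 24.95
ee_pos: [522.7, 7.7, 123.4]
orientation: [0.988, 0.153, -0.0, -0.0]
contact_force: [-0.1, -1.3, -0.1]
finger_gap: 0.427
grasp_force: 6.7
```

```bash
python3 -c "
from h import *
avg(4);grab('scene','s5');grab('side','d5');grab('wrist','w15')"
```

```text
t 25.15 F [-0.04 -0.14 -0.79] +- [0.43 0.39 0.36] P [522.7    7.71 123.4 ] [0.01 0.01 0.01] gap 0.42494590203699223 6.653462648391724
```

Request:
{"op": "arm_command", "data": {
  "moves": [
    [0.15,0,0,-3,0],
    [0.15,0,0,-5,0],
    [0.15,0,0,-10,0],
    [0.15,0,0,-20,0],
    [0.15,0,0,-30,0],
    [0.15,0,0,-30,0],
    [0.15,0,0,-20,0],
    [0.15,0,0,0,0],
    [0.15,0,0,0,0]
  ]
}}

```text
t: 26.2
ee_pos: [522.7, 7.7, 241.7]
orientation: [0.988, 0.153, 0.0, 0.0]
contact_force: [-0.5, 0.2, -1.6]
finger_gap: 0.422
grasp_force: 6.7
```

Run:
```python
from h import *
st()
for w,nm in(('scene','s6'),('side','d6'),('wrist','w16')):
    grab(w,nm);i=cv2.imread(f'pics/{nm}.png');hsv=cv2.cvtColor(i,cv2.COLOR_BGR2HSV)
    u,v=proj(nm,[522.5,8.5,34]).astype(int);k=40 if w=='wrist' else 9
    print(nm,'pred bait',u,v)
    if w!='wrist':
        print(hsv[v-k:v+k,u-k:u+k,1][::2,::2])
    # jaw bar standing, difference with the picture of the set trap
a=cv2.imread('pics/s6.png').astype(int);b=cv2.imread('pics/s1.png').astype(int)
for X in ([588-28*.951,28.3-28*.309,118],[600,30,34]):
    u,v=proj('s6',X).astype(int);print('jaw px',u,v,np.abs(a-b)[v-6:v+7,u-6:u+7].mean())
```

```text
t 26.2 p [522.7   7.7 241.7] yaw 0.307 trap -68.4 0.6 F [-0.5  0.2 -1.6] gap 0.422 gf 6.7
s6 pred bait 287 211
[[ 82  79  78  82  81  80  78  80  77]
 [ 81  79  81  41  62  82  79  80  64]
 [ 81  80  81  41  93  87  32  47  49]
 [ 78  80  33  85  89  90  96  89  43]
 [ 79  84  37  82  90  95  92 104  41]
 [ 79  35  42 106 130 110  97 101  42]
 [ 82  44  40  55  77 133 139  56  40]
 [ 57  44  42  42  43  41  51  42  39]
 [ 29  38  38  33  42  40  40  42  31]]
d6 pred bait 272 243
[[116 116 116 115 116 118 118 119 118]
 [111 118 118 118 118 117 114 118 116]
 [ 69  89 117 120 120 119 118 118 117]
 [ 67  31  67 123 131 137 124 118 117]
 [ 49  59  64 109 142 138 138 136 110]
 [ 95  75  66  97 166 158 155  88  64]
 [113  81  64  68  87 124 115  68  72]
 [ 83  92  72  69  62  66  69  70  81]
 [ 83  89  89  83  74  66  68  83  94]]
w16 pred bait 269 184
jaw px 300 199 3.0927021696252464
jaw px 313 220 2.9940828402366866
```

Request:
{"op": "arm_command", "data": {
  "moves": [
    [0.15,0,0,0,0.117],
    [0.15,0,0,0,0.117],
    [0.15,0,0,0,0.117],
    [0.15,0,0,0,0.118],
    [0.15,0,10,0,0],
    [0.15,-2,30,0,0],
    [0.15,-3,40,0,0],
    [0.15,-3,40,0,0],
    [0.15,-3,40,0,0],
    [0.15,-3,40,0,0],
    [0.15,-3,35,0,0],
    [0.15,-3,25,0,0],
    [0.15,-1,10,0,0],
    [0.15,0,0,0,0],
    [0.15,0,0,0,0]
  ]
}}

```text
t: 27.85
ee_pos: [458.5, -254.9, 241.2]
orientation: [0.997, -0.08, -0.0, -0.0]
contact_force: [-0.1, 0.7, -0.7]
finger_gap: 0.426
grasp_force: 6.7
```

Run:
```python
from h import *
st()
s=r.observe();R=Ro.from_quat(s['orientation']).as_matrix();print(R.T@(np.array([458.6,-256,98])-s['ee_pos']))
grab('wrist','w17')
i=cv2.imread('pics/w17.png');hsv=cv2.cvtColor(i,cv2.COLOR_BGR2HSV)
# tip ends (dark brown, seen against stand/counter): darkest-brown mask extents per row near prediction
print('pred tips',[proj('w17',np.array(s['ee_pos'])+R@[x,y,92.5]).tolist() for x in(-6.5,6.5) for y in(-21,21)])
m=(hsv[...,2]<105)&(hsv[...,1]>140)
for v in range(190,250,3):
    c=np.flatnonzero(m[v,225:320])+225;print(v,(c.min(),c.max(),len(c)) if len(c) else None)
```

```text
t 27.85 p [ 458.5 -254.9  241.2] yaw -0.16 trap -210.6 -229.3 F [-0.1  0.7 -0.7] gap 0.426 gf 6.7
[  0.26982354   1.12858956 143.17182021]
pred tips [[243.7, 225.1], [297.7, 225.1], [243.3, 209.1], [298.2, 209.1]]
190 None
193 None
196 None
199 None
202 None
205 None
208 None
211 None
214 (np.int64(294), np.int64(295), 2)
217 (np.int64(243), np.int64(297), 10)
220 (np.int64(243), np.int64(297), 10)
223 (np.int64(243), np.int64(298), 13)
226 (np.int64(242), np.int64(298), 12)
229 (np.int64(242), np.int64(298), 13)
232 (np.int64(242), np.int64(298), 12)
235 (np.int64(242), np.int64(304), 19)
238 (np.int64(242), np.int64(305), 20)
241 (np.int64(242), np.int64(305), 20)
244 (np.int64(242), np.int64(306), 21)
247 (np.int64(242), np.int64(307), 22)
```

Request:
{"op": "arm_command", "data": {
  "moves": [
    [0.15,0.4,1.1,20,0],
    [0.15,0,0,25,0],
    [0.15,0,0,15,0],
    [0.15,0,0,10,0],
    [0.15,0,0,10,0],
    [0.15,0,0,10,0],
    [0.15,0,0,10,0],
    [0.15,0,0,0,0]
  ]
}}

```text
t: 28.7
ee_pos: [458.3, -256.3, 140.0]
orientation: [0.997, -0.081, -0.001, -0.0]
contact_force: [-0.5, 0.0, -0.8]
finger_gap: 0.422
grasp_force: 6.7
```

```bash
python3 -c "
from h import *
avg(3)"
```

```text
t 28.85 F [ 0.32  0.26 -0.71] +- [0.36 0.38 0.14] P [ 458.74 -256.58  141.47] [0.12 0.09 0.39] gap 0.42612591436358543 6.653751656413078
```

Request:
{"op": "arm_command", "data": {
  "moves": [
    [0.15,0,0,8,0],
    [0.15,0,0,8,0],
    [0.15,0,0,8,0],
    [0.15,0,0,6,0],
    [0.15,0,0,4,0],
    [0.15,0,0,2,0],
    [0.15,0,0,0,0]
  ]
}}

```text
t: 29.55
ee_pos: [458.7, -256.5, 105.2]
orientation: [0.997, -0.081, -0.0, -0.0]
contact_force: [0.3, 0.1, -0.8]
finger_gap: 0.427
grasp_force: 6.7
```

```bash
python3 -c "
from h import *
avg(3)"
```

```text
t 29.7 F [-0.49 -0.1  -0.45] +- [0.49 0.54 0.14] P [ 458.81 -256.59  105.63] [0.04 0.03 0.1 ] gap 0.424273445199565 6.659798473119736
```

Nothing touches, and the tips are about 7 mm above the slot's floor. I go down the rest gently.

Request:
{"op": "arm_command", "data": {
  "moves": [
    [0.15,0,0,2,0],
    [0.15,0,0,2,0],
    [0.15,0,0,1.5,0],
    [0.15,0,0,0,0]
  ]
}}

```text
t: 30.1
ee_pos: [458.6, -256.5, 99.6]
orientation: [0.997, -0.081, -0.0, -0.0]
contact_force: [0.1, 0.5, -0.6]
finger_gap: 0.425
grasp_force: 6.7
```

```bash
python3 -c "
from h import *
avg(3)"
```

```text
t 30.25 F [-0.08  0.1  -0.59] +- [0.31 0.32 0.38] P [ 458.7  -256.53   99.85] [0.03 0.02 0.06] gap 0.4263460273266562 6.660271435976028
```

Request:
{"op": "arm_command", "data": {
  "moves": [
    [0.15,0,0,1,0],
    [0.15,0,0,1,0],
    [0.15,0,0,0,0]
  ]
}}

```text
t: 30.55
ee_pos: [459.0, -256.6, 98.4]
orientation: [0.997, -0.081, 0.0, 0.0]
contact_force: [-0.2, 0.9, 3.6]
finger_gap: 0.426
grasp_force: 5.9
```

```bash
python3 -c "
from h import *
avg(3)"
```

```text
t 30.7 F [-0.    0.77  5.19] +- [0.28 0.6  0.74] P [ 458.96 -256.6    98.31] [0.01 0.   0.02] gap 0.4225250323532434 6.034677475690842
```

Request:
{"op": "arm_command", "data": {
  "moves": [
    [0.1,0,0,0,0],
    [0.05,0,0,0,0],
    [-0.1,0,0,0,0],
    [-0.4,0,0,0,0],
    [-0.8,0,0,0,0],
    [-1,0,0,0,0],
    [-1,0,0,0,0],
    [-1,0,0,0,0]
  ]
}}

```text
t: 31.5
ee_pos: [458.7, -256.5, 97.9]
orientation: [0.997, -0.081, -0.0, 0.0]
contact_force: [0.2, 0.4, 0.5]
finger_gap: 1.001
grasp_force: 0.0
```

Request:
{"op": "arm_command", "data": {
  "moves": [
    [-1,0,0,-8,0],
    [-1,0,0,-20,0],
    [-1,0,0,-35,0],
    [-1,0,0,-40,0],
    [-1,0,0,-30,0],
    [-1,0,0,0,0],
    [-1,0,0,0,0]
  ]
}}

```text
t: 32.2
ee_pos: [458.8, -256.6, 231.6]
orientation: [0.997, -0.081, 0.001, 0.0]
contact_force: [-0.7, 0.2, 0.2]
finger_gap: 0.998
grasp_force: 0.0
```

Run:
```python
from h import *
st()
grab('wrist','w18');grab('scene','s7');grab('side','d7')
i=cv2.imread('pics/w18.png');hsv=cv2.cvtColor(i,cv2.COLOR_BGR2HSV)
m=((hsv[...,0]<16)&(hsv[...,1]>160)&(hsv[...,2]>60)).astype(np.uint8)
print('bow pred',proj('w18',[458,-256,162]))
n,l,s,c=cv2.connectedComponentsWithStats(m)
for j in range(1,n):
    if s[j,4]>60: print(s[j].tolist(),c[j].round(1),onz('w18',*c[j],162))
for a,b in(('s7','s6'),('d7','d6')):
    A=cv2.imread(f'pics/{a}.png').astype(int);B=cv2.imread(f'pics/{b}.png').astype(int)
    for n,X in dict(jaw=[561,20,118],bait=[522.5,8.5,34],tab=[630,42,30],pot=[448,262,30]).items():
        u,v=proj(a,X).astype(int);print(a,n,np.abs(A-B)[v-6:v+7,u-6:u+7].mean().round(1))
```

```text
t 32.2 p [ 458.8 -256.6  231.6] yaw -0.162 trap -210.9 -231.0 F [-0.7  0.2  0.2] gap 0.998 gf 0.0
bow pred [270.  228.7]
[247, 205, 44, 28, 299] [267.  218.7] [ 465.7 -255.2  162. ]
[298, 237, 30, 69, 430] [309.7 269.9] [ 421.5 -279.6  162. ]
s7 jaw 1.3
s7 bait 1.2
s7 tab 1.2
s7 pot 1.6
d7 jaw 2.6
d7 bait 2.2
d7 tab 2.4
d7 pot 3.3
```

```bash
python3 -c "
from station import r
print(r.sign_off())"
```

```text
the job is handed in; nothing more can be done
None
```

The job is handed in at about 32 s of the 72 s allowed: the trap is set, the bait was resting on the middle of the treadle before I let it go, and the tongs are back upright in their stand, going by force readings and image measurements rather than a final viewed picture.

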